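# Set the length stop of a tube cut-off jig and push the tube home

### The arm

A 6-joint arm with a two-finger parallel gripper is mounted at the origin on a cart in front of the work surface, level with it; the furniture and walls round the work are solid. World frame = base frame: x ahead of the robot, y to its left, z up, the work surface at z = 0. Lengths are in mm, angles in rad, forces in N, time in s.
With the tool pointing down it reaches from about 350 to 975 mm from the base axis. Payload 7.1 kg.
Tool frame: the origin (TCP) lies on the front face of the gripper's body, between the roots of the fingers; the fingertips stand 80 mm ahead of it and the grasp point (between the pads) lies 61 mm ahead of it; z points along the fingers, y is the line along which they close (so a half turn about z gives the same grasp; the last joint's range is limited). The gripper opens to 88 mm and grips with 3 to 60 N. Pads are 20 mm wide; open, the fingers measure 115 mm over their backs; the gripper's body (75 mm by 178 mm) begins 61 mm behind the grasp point.
Start: joints at [-1.347, 0.423, 1.63, -0, 1.089, -0.019], TCP at [150.283, -606.647, 302.675] pointing down, gripper open.
Joint ranges: [-3, 3], [-0.9, 2.11], [0.09, 2.58], [-1.31, 4.45], [0.11, 2.69], [-2.54, 2.54]. Speed limits (rad/s): [2.39, 2.39, 3.01, 3.14, 3.14, 3.14].

### API

Orientations are given as a rotation vector (axis times angle).
In Python, from workcell import readout, vision, close_job gives the robot as it stands.
- The arm moves only by the tool servo_tool, never from a script. Its argument "plan" is a list that holds one entry, the list of rows, each a list of 7 numbers: the gripper command: -1 is fully open, 1 is shut, values between are in proportion, then the shift along the world's x, y, z in units of 40 mm (1.0 is 40 mm), then the turn, a rotation vector about the world's x, y, z in units of 5 degrees (1.0 is 5 degrees). A call has 1 to 5 rows; each row shifts and turns the commanded pose from where the row before left it; what a row does not reach is not made up. A row lasts 1/12 s, in which the tool goes at most 41.7 mm and 7.16 degrees, less where a joint would pass 70% of its speed; a pose out of reach is approached as far as the arm can. A call is refused whole if a number of a shift passes 1 or a number of a turn 1, either way. A call with a gripper value outside its range is refused whole. The fingers move at their own pace and stop on an object; the grip force is fixed at half the most. Time passes only in rows, so rows that do not move let the fingers close. It gives the time, the measured TCP pose, the force, the opening and the grip force at its end, in the units of the state.
- readout.get_obs(): the state, without advancing time (a new reading comes with each control period).
- vision.get_image(name): name is "scene" or "top" or "wrist"; returns the picture (384x512x3 uint8, red, green, blue); there is no depth.
- vision.camera_params(name): a dict with "fx", "fy", "cx", "cy" (pixels), "rvec" (rotation vector, rad) and "tvec" (3), from world to camera coordinates, as OpenCV has them; the wrist camera has in their place "hand_eye" (4x4, takes a point from camera to tool coordinates, whose origin is the TCP and whose axes are the flange's). Camera axes: x right, y down, z forward; pixel columns grow to the right and rows downward; lengths in mm; the calibration is good to about 2 mm. A picture is of the moment at which its call begins: read the wrist's pose just before it. camera_params takes no time and is no camera call.
- close_job(): hands the job in; it is judged then, once.
The state is a dict: "t": time; "qpos": joint angles; "qvel": joint speeds; "joint_torque": joint torques, N m; "ee_pos": TCP position; "orientation": TCP orientation; "ft_force": force on the tool from outside, world axes, zero at the start; "moment": the same for the moment, N m; "width": finger opening in mm; "grasp_force": force on a finger pad.
Only numpy, scipy, OpenCV 4.12 (cv2) and the standard library are available. Lean on these libraries where they do the work, as an engineer would, in place of code of your own. Each camera call takes 0.05 s, during which the arm holds its last target. There are 200 camera calls.

### The job

Set the length stop of the tube cut-off jig to the red clip on its scale and load the tube: the screw has a lot of play, so crank the handwheel until the stop's black pointer has gone clearly past the clip towards the handwheel, then crank back until the pointer is level with the clip, finishing in that direction so that the stop cannot give. Then push the copper tube along its V rests until it butts against the screw in the end of the stop, press it home firmly for a moment (about 12 N, never over 20 N) without shifting the stop, let go, and leave the other things on the bench where they are.

Things in the scene. Friction and masses are not known exactly. Their poses are not given: they have to be found in the camera images.
- jig: Tube cut-off jig bolted to the bench, steel base 100 x 310 x 12 mm. Origin under its centre, on the bench. y runs along the screw: +y (left) to the copper tube, -y (right) to the handwheel; z up; the -x side faces the robot and has the white scale (lines every 5 mm). Screw axis: x 0, z 75 mm. Tube axis: x 0, z 100 mm. Nothing of the jig is under the tube beyond y = 155 mm.
- v_rest (a point): Point on the tube axis over the middle of the rear one of two blue V rests. 90 degree steel Vs, edges 1 mm below the tube axis; in jig y they span 30 to 72 and 112 to 146 mm. At jig y 30 to 62 mm slotted saw guides, up to z = 128 mm, stand beside the tube, 20 mm from its axis.
- stop: Grey carriage with the length stop, sliding along jig y on two rods; origin on the bench level below its middle. About 4 N of sliding friction. The worn nut has about 4 mm of play in all, and where in it things start is unknown: on reversing, 0.4 turn of the wheel does nothing. A push over 4 N shoves the stop through any open play; where the nut already bears, the stop stands firm.
- pointer (a point): Tip of the black pointer on the stop carriage, over the scale; frame parallel to the jig.
- clip_point (a point): Tip of the red clip on the scale, the wanted position of the pointer, at the same height and jig x as the pointer tip; frame parallel to the jig. Level means the same jig y. It is fixed to the scale; at the start the pointer stands 4 to 16 mm from it on the tube side.
- stop_face (a point): Centre of the square end (22 x 16 mm, facing jig +y) of the steel stop bar on the carriage, on the tube's axis. From it sticks the stop screw, whose round dark head, 16 mm across, is what the tube butts against: 6 to 20 mm beyond this point, set by the last user, held fast, different each time and not measured. Leave the screw as it is.
- wheel_hub (a point): Centre of the front face of the aluminium handwheel (64 mm across), on its axis: jig y -174, z 75 mm. 10 mm of stop travel a turn. Clockwise seen from the handle end, looking along jig +y (the handle goes from the top towards jig +x), draws the stop towards the wheel; anticlockwise drives it to the tube. It turns without end and drags with about 0.06 N m (2.4 N at the handle).
- crank_mid (a point): Middle of the red crank handle: a rod 14 mm thick, 42 mm long, parallel to the wheel's axis and 25 mm off it, sticking out 44 mm from the wheel towards jig -y; this point is 28 mm in front of the wheel's face. The handle spins freely on its pin, so a grip on it need not turn. At the start it is within about 70 degrees of the top.
- tube: Copper tube, 18 mm across, 180 mm long, 0.14 kg, lying loose in the V rests along jig y. Origin at its middle, y axis along the tube towards the rear; it may roll about that axis.
- tube_front (a point): Centre of the tube's front end, which shall butt against the stop screw's head; 12 to 48 mm from it at the start. The tube slides in the Vs with 1 to 3 N of friction.
- tube_rear (a point): Centre of the tube's rear end, which overhangs the V rests by 30 mm or more, before and after: room to push with closed fingers.
- tee_piece: White plastic tee, 37 x 60 x 14 mm, loose on the bench behind the jig. Leave alone.
- brass_union: Brass pipe union, 22 x 44 x 19 mm, loose on the bench behind the jig. Leave alone.
- stopper_0: Orange rubber stopper, 30 mm across, 29 mm high, loose on the bench behind the jig. Leave alone.
- spanner: Steel spanner, 34 x 169 x 6 mm, loose on the bench behind the jig. Leave alone.

How it is judged:
By the outcome, as a careful person would: the job done as asked, in the order asked, and still so for the second after the job is handed in, with the robot touching nothing.
It also fails if it takes over 72 s, if anything falls off the work surface, if the arm or the gripper's body presses on something with over 40 N, if the wrist force passes 120 N, or if a joint passes its speed limit or range.

## Working session

There is one attempt and no reset: what is moved stays moved. The work goes in short steps, Python scripts to look and compute and a tool call to move; the robot and the scene stay as the last step left them, time stands still between calls to the robot, and variables do not carry over. Pictures are saved under pics/ and viewed, at most 10 in all, crops included, and the job is handed in when it is done.

Besides the shell and the picture viewer there is one more tool, called as name(argument=value, ...) on one line, values as JSON. servo_tool: Moves the arm, as the interface text tells. Its arguments: {"type":"object","properties":{"plan":{"type":"array"}},"required":["plan"]}

```bash
mkdir -p pics; python3 - <<'E'
from workcell import readout, vision
import cv2
o=readout.get_obs(); print({k:o[k] for k in('t','ee_pos','orientation','width','ft_force')})
for n in('scene','top'):
    p=vision.camera_params(n); print(n,p)
    cv2.imwrite(f'pics/{n}0.png',cv2.cvtColor(vision.get_image(n),cv2.COLOR_RGB2BGR))
print(vision.camera_params('wrist'))
a=cv2.imread('pics/scene0.png');b=cv2.imread('pics/top0.png')
import numpy as np
cv2.imwrite('pics/a.png',cv2.resize(a,(800,600),interpolation=cv2.INTER_CUBIC));cv2.imwrite('pics/b.png',cv2.resize(b,(800,600),interpolation=cv2.INTER_CUBIC))
E
```

```text
{'t': 0.0, 'ee_pos': array([ 150.17999251, -606.25188577,  301.91159219]), 'orientation': array([-3.11695910e+00, -3.80281650e-01,  2.52153657e-04]), 'width': 87.93392730312381, 'ft_force': array([-0.6425475 , -0.10346061,  0.22572993])}
scene {'fx': 407.5779883899687, 'fy': 407.5779883899687, 'cx': 256.4315866465968, 'cy': 189.94825995821938, 'rvec': array([ 0.78596772, -2.60480396,  1.08146816]), 'tvec': array([468.45286512, 312.57645819, 710.18642793])}
top {'fx': 414.8286780518884, 'fy': 414.8286780518884, 'cx': 257.35463140067725, 'cy': 195.05649918089287, 'rvec': array([ 2.16789382, -2.15907583,  0.13938684]), 'tvec': array([-41.95182762, 590.79411693, 955.78786822])}
{'fx': 277.68975052816506, 'fy': 277.68975052816506, 'cx': 250.4056893842583, 'cy': 193.6113192396669, 'hand_eye': array([[ 2.65827071e-04, -9.52836480e-01, -3.03484057e-01,
         8.43519925e+01],
       [ 9.99999949e-01,  1.99492228e-04,  2.49580114e-04,
         2.50775682e-01],
       [-1.77266326e-04, -3.03484108e-01,  9.52836484e-01,
        -8.21584193e+01],
       [ 0.00000000e+00,  0.00000000e+00,  0.00000000e+00,
         1.00000000e+00]])}
```

View pics/a.png

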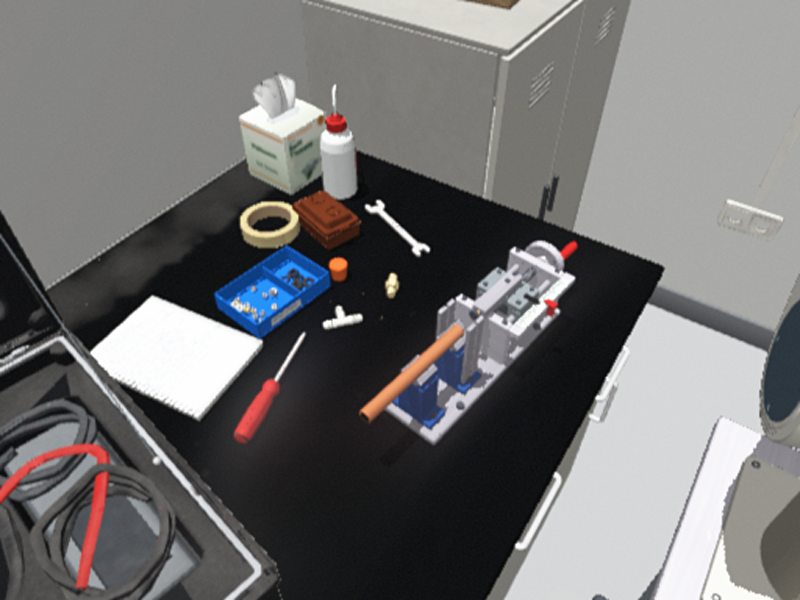

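View pics/b.png

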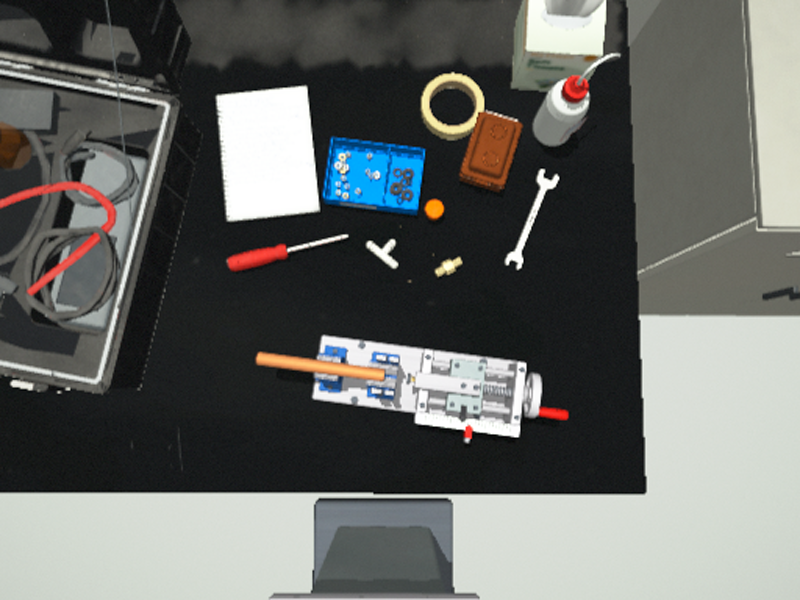

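Scene: the jig runs along world y, with the tube at the left (top view, 800 px scale: tube from (258,358) to (385,375)), clip at (468,433) and handle at (552,413). The wheel is at the right.

```bash
cat > h.py <<'E'
import numpy as np, cv2
from workcell import readout, vision
from scipy.spatial.transform import Rotation as R
def cam(n,obs=None):
    p=vision.camera_params(n); K=np.array([[p['fx'],0,p['cx']],[0,p['fy'],p['cy']],[0,0,1]])
    if n=='wrist':
        H=p['hand_eye'];Rt=R.from_rotvec(obs['orientation']).as_matrix()
        Rc=Rt@H[:3,:3]; c=Rt@H[:3,3]+obs['ee_pos']
    else:
        M=R.from_rotvec(p['rvec']).as_matrix(); Rc=M.T; c=-M.T@p['tvec']
    return K,Rc,c
def ray(C,uv):
    K,Rc,c=C; d=Rc@np.linalg.inv(K)@np.array([*uv,1.]); return c,d
def onz(C,uv,z):
    c,d=ray(C,uv); return c+d*(z-c[2])/d[2]
def tri(C1,u1,C2,u2):
    c1,d1=ray(C1,u1);c2,d2=ray(C2,u2)
    s=np.linalg.lstsq(np.c_[d1,-d2],c2-c1,rcond=None)[0]
    return (c1+d1*s[0]+c2+d2*s[1])/2, np.linalg.norm(c1+d1*s[0]-c2-d2*s[1])
def proj(C,P):
    K,Rc,c=C; q=K@Rc.T@(np.asarray(P)-c); return q[:2]/q[2]
def snap(n,f):
    o=readout.get_obs(); im=vision.get_image(n); b=cv2.cvtColor(im,cv2.COLOR_RGB2BGR); cv2.imwrite('pics/'+f,b); return cam(n,o),b,o
def blobs(b,kind,amin=8):
    h=cv2.cvtColor(b,cv2.COLOR_BGR2HSV).astype(int); H,S,V=h[...,0],h[...,1],h[...,2]
    m={'red':((H<5)|(H>174))&(S>150)&(V>80),'tube':(H>=6)&(H<15)&(S>100)&(V>90)}[kind]
    n,l,st,ce=cv2.connectedComponentsWithStats(m.astype(np.uint8))
    out=[]
    for i in range(1,n):
        if st[i,4]>=amin:
            ys,xs=np.nonzero(l==i); p=np.c_[xs,ys].astype(float); m0=p.mean(0)
            ax=np.linalg.svd(p-m0,full_matrices=False)[2][0]; s=(p-m0)@ax
            out.append((st[i,4],m0.round(1),(m0+ax*s.min()).round(1),(m0+ax*s.max()).round(1)))
    return out
E
python3 - <<'E'
from h import *
for n in('top','scene'):
    b=cv2.imread(f'pics/{n}0.png')
    for k in('red','tube'):
        for x in blobs(b,k): print(n,k,*x)
T=cam('top')
b=cv2.imread('pics/top0.png')
t=max([x for x in blobs(b,'tube') if 200<x[1][1]<260],key=lambda x:x[0]); print([onz(T,u,105) for u in t[2:]])
for z in(55,75,100): print([onz(T,x[1],z).round(1) for x in blobs(b,'red') if x[1][1]>250 and x[1][0]>280])
E
```

```text
top red 199 [367.5  56.7] [360.1  60.1] [375.9  52.9]
top red 458 [ 41.  126.2] [ 74.3 131.1] [  1.2 120.2]
top red 300 [ 41.1 168.4] [ 62.8 150.8] [ 18.  187.1]
top red 397 [164.  164.4] [182.9 159.7] [145.7 168.9]
top red 133 [354.  264.1] [344.7 262.8] [363.2 265.5]
top red 33 [299.3 276.4] [299.4 273. ] [299.2 280. ]
top tube 1229 [313.9  94.9] [320.6  74.3] [306.7 116.9]
top tube 22 [ 3.3 80.8] [-0.2 79.9] [ 7.1 81.8]
top tube 21 [276.2 128.8] [270.2 130.8] [281.3 127. ]
top tube 22 [276.9 137.8] [271.9 137.7] [282.9 138. ]
top tube 416 [201.7 234. ] [163.  228.7] [245.3 240.1]
scene red 115 [214.5  78.6] [208.   78.3] [220.1  78.7]
scene red 74 [363.9 159.2] [368.  154.9] [359.7 163.7]
scene red 44 [352.2 196. ] [352.2 191.9] [352.4 201. ]
scene red 391 [164.1 261.6] [174.9 243.6] [154.  278.4]
scene red 14 [152.8 280.3] [150.2 278.7] [155.2 281.7]
scene red 441 [ 33.4 296.4] [ 66.  283.5] [ -3.9 311.1]
scene red 560 [ 59.2 337.1] [ 66.3 301.7] [ 51.3 376.7]
scene tube 641 [206.9 135.7] [188.3 129.3] [229.5 143.4]
scene tube 150 [216.1 171.5] [215.4 164.7] [217.  179.1]
scene tube 753 [262.2 238.8] [294.3 209.2] [232.2 266.4]
[array([507.22893773, 167.97318986, 105.        ]), array([483.00033986, -12.88188236, 105.        ])]
[array([ 429.6, -262.4,   55. ]), array([ 401.4, -136.1,   55. ])]
[array([ 430.5, -257.6,   75. ]), array([ 402.8, -134. ,   75. ])]
[array([ 431.6, -251.6,  100. ]), array([ 404.7, -131.3,  100. ])]
```

servo_tool(plan=[[[-1,0.467,0.575,-0.05,0,0,0.913],[-1,0.467,0.575,-0.05,0,0,0.913],[-1,0.467,0.575,-0.05,0,0,0.913],[-1,0.467,0.575,-0.05,0,0,0.913],[-1,0.467,0.575,-0.05,0,0,0.913]]])

```text
t: 0.52
ee_pos: [244.1, -490.3, 292.2]
orientation: [-2.979, -0.995, 0.0]
ft_force: [0.2, 0.5, 0.1]
width: 88.3
grasp_force: 0.0
```

servo_tool(plan=[[[-1,0.467,0.575,-0.05,0,0,0.913],[-1,0.467,0.575,-0.05,0,0,0.913],[-1,0.467,0.575,-0.05,0,0,0.913],[-1,0.467,0.575,-0.05,0,0,0.913],[-1,0.467,0.575,-0.05,0,0,0.913]]])

```text
t: 0.93
ee_pos: [337.6, -375.3, 282.4]
orientation: [-2.723, -1.565, 0.0]
ft_force: [0.3, 0.4, -0.4]
width: 87.8
grasp_force: 0.0
```

servo_tool(plan=[[[-1,0.467,0.575,-0.05,0,0,0.913],[-1,0.467,0.575,-0.05,0,0,0.913],[-1,0.467,0.575,-0.05,0,0,0.913],[-1,0.467,0.575,-0.05,0,0,0.913],[-1,0.467,0.575,-0.05,0,0,0.913]]])

```text
t: 1.35
ee_pos: [431.0, -260.3, 272.4]
orientation: [-2.36, -2.073, 0.0]
ft_force: [0.6, -0.6, 0.2]
width: 87.5
grasp_force: 0.0
```

servo_tool(plan=[[[-1,0,0,0,0,0,0],[-1,0,0,0,0,0,0]]])

```text
t: 1.52
ee_pos: [430.9, -260.6, 272.4]
orientation: [-2.361, -2.071, 0.001]
ft_force: [-0.7, 0.0, 0.1]
width: 87.7
grasp_force: 0.0
```

```bash
python3 - <<'E'
from h import *
C,b,o=snap('wrist','w1.png'); print(o['ee_pos'],o['orientation'],o['ft_force'],o['t'])
M=R.from_rotvec(o['orientation']).as_matrix(); print(M.round(3)); print('cam',C[2])
cv2.imwrite('pics/w1b.png',cv2.resize(b,(800,600),interpolation=cv2.INTER_CUBIC))
for x in blobs(b,'red'): print(*x)
T,S=cam('top'),cam('scene')
print(tri(T,(354,264.1),S,(363.9,159.2)))
for x in blobs(b,'red'): print(tri(T,(354,264.1),C,x[1]),tri(T,(299.3,276.4),C,x[1]))
E
```

```text
[ 430.92290821 -260.58934557  272.3520516 ] [-2.36127488e+00 -2.07114836e+00  5.24381644e-04] [-0.70936047  0.03813673  0.05600379] 1.5167
[[ 0.13   0.991 -0.001]
 [ 0.991 -0.13   0.   ]
 [ 0.    -0.001 -1.   ]]
cam [ 442.54906158 -177.68181425  354.52713376]
72 [195.2  58.4] [193.1  51.6] [197.5  65.7]
539 [249.2 188.6] [249.2 169. ] [249.2 209. ]
(array([ 429.24198482, -253.72419485,   94.62578057]), np.float64(4.443033604659163))
(array([ 445.69976956, -183.08759505,  384.07743782]), np.float64(3.316306659793903)) (array([ 402.11675803, -132.79557591,   91.64686198]), np.float64(4.040796201094197))
(array([ 432.33362327, -246.62390743,  120.91124311]), np.float64(0.3149504296999537)) (array([456.76498048, -59.02232188, 758.90566824]), np.float64(7.5683578615807825))
```

View pics/w1b.png

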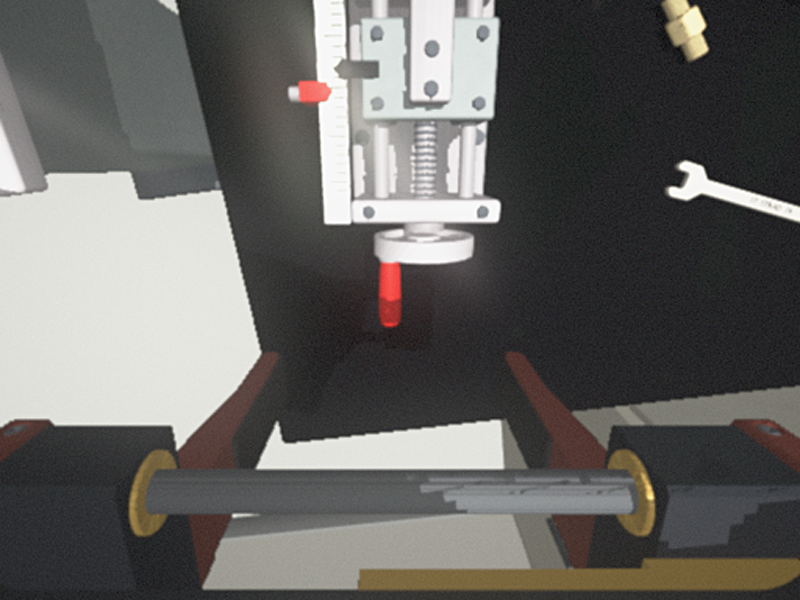

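The wrist view (800 px scale) shows the clip tip at (330,92), the pointer tip at about (338,69), the handle from (390,262) to (390,326), and the wheel spanning x 375–473. The tool is already parallel to the jig.

```bash
cat >> h.py <<'E'
A=-0.1327
JX=np.array([np.cos(A),np.sin(A),0]);JY=np.array([-np.sin(A),np.cos(A),0])
E
python3 - <<'E'
from h import *
b=cv2.imread('pics/w1.png')
p=vision.camera_params('wrist'); 
o={'orientation':np.array([-2.36127488,-2.07114836,5.24381644e-04]),'ee_pos':np.array([430.92290821,-260.58934557,272.3520516])}
C=cam('wrist',o); s=.64
def j(P): return np.array([P@JX,P@JY,P[2]]).round(1)
for nm,uv,z in[('screwtop',(427,130),75),('screwtop2',(426,190),75),('wheelL',(375,243),75),('wheelR',(473,243),75),('barC',(431,60),110),('clip',(330,92),62),('ptr',(338,69),62)]: print(nm,j(onz(C,(uv[0]*s,uv[1]*s),z)))
for z in(85,90,95,100): print('handle',z,j(onz(C,(249.2,169),z)),j(onz(C,(249.2,209),z)))
print('wheel hub bottom edge', j(onz(C,(424*s,262*s),100)))
T=cam('top');print('tube',[j(onz(T,u,100)) for u in((163,228.7),(245.3,240.1))])
print('tcp',j(o['ee_pos']))
E
```

```text
screwtop [483.3 -97.8  75. ]
screwtop2 [ 483.6 -132.7   75. ]
wheelL [ 451.4 -166.1   75. ]
wheelR [ 514.9 -165.9   75. ]
barC [481.7 -67.5 110. ]
clip [424.2 -75.3  62. ]
ptr [429.5 -62.7  62. ]
handle 85 [ 460.8 -177.7   85. ] [ 460.8 -220.1   85. ]
handle 90 [ 460.8 -176.6   90. ] [ 460.9 -218.2   90. ]
handle 95 [ 460.9 -175.5   95. ] [ 460.9 -216.3   95. ]
handle 100 [ 460.9 -174.4  100. ] [ 460.9 -214.4  100. ]
wheel hub bottom edge [ 481.6 -173.1  100. ]
tube [array([480.6, 234.7, 100. ]), array([480.5,  51.2, 100. ])]
tcp [ 461.6 -201.3  272.4]
```

servo_tool(plan=[[[-1,-0.01,-0.0425,-0.725,0,0,0],[-1,-0.01,-0.0425,-0.725,0,0,0],[-1,-0.01,-0.0425,-0.725,0,0,0],[-1,-0.01,-0.0425,-0.725,0,0,0],[-1,0,0,0,0,0,0]]])

```text
t: 1.98
ee_pos: [425.7, -268.2, 152.4]
orientation: [-2.361, -2.06, 0.004]
ft_force: [-0.9, 0.8, -0.7]
width: 87.9
grasp_force: 0.0
```

servo_tool(plan=[[[1,0,0,0,0,0,0],[1,0,0,0,0,0,0],[1,0,0,0,0,0,0],[1,0,0,0,0,0,0],[1,0,0,0,0,0,0]]])

```text
t: 2.4
ee_pos: [429.5, -268.9, 158.1]
orientation: [2.362, 2.067, 0.001]
ft_force: [0.7, -0.3, -0.1]
width: 57.9
grasp_force: 0.0
```

servo_tool(plan=[[[1,0,0,0,0,0,0],[1,0,0,0,0,0,0],[1,0,0,0,0,0,0],[1,0,0,0,0,0,0],[1,0,0,0,0,0,0]]])

```text
t: 2.82
ee_pos: [428.9, -268.4, 156.7]
orientation: [-2.364, -2.069, 0.0]
ft_force: [0.8, 0.6, -0.1]
width: 24.8
grasp_force: 0.0
```

```bash
python3 - <<'E'
from h import *
C,b,o=snap('wrist','w2.png'); P=o['ee_pos'];print(P@JX,P@JY,P[2],o['orientation'],o['ft_force'],o['width'],o['t'],o['qpos'])
cv2.imwrite('pics/w2b.png',cv2.resize(b,(800,600),interpolation=cv2.INTER_CUBIC))
E
```

```text
460.6319960261312 -209.29440943263594 156.68008911456087 [-2.36394294e+00 -2.06906129e+00  3.61725220e-05] [ 0.79509362  0.58018272 -0.06508105] 24.825713802085087 2.8167 [-5.82695922e-01  4.80789668e-01  1.97901045e+00 -1.08150518e-05
  6.81854435e-01 -4.49844040e-01]
```

View pics/w2b.png

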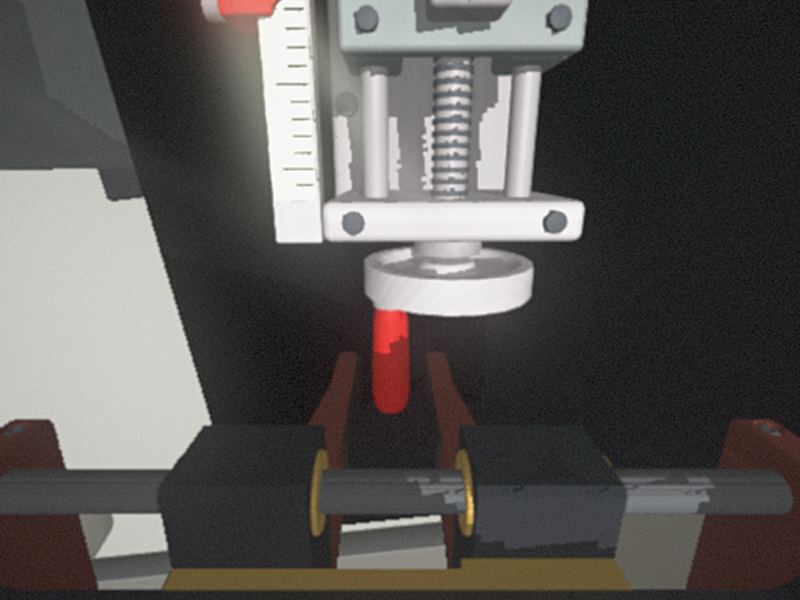

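The handle is centred between the fingers, which are nearly closed.

servo_tool(plan=[[[1,0,0,0,0,0,0],[1,0,0,0,0,0,0],[1,0,0,0,0,0,0],[1,0,0,0,0,0,0],[1,0,0,0,0,0,0]]])

```text
t: 3.28
ee_pos: [428.7, -268.4, 156.6]
orientation: [-2.364, -2.069, 0.0]
ft_force: [-0.9, -0.7, -0.0]
width: 12.9
grasp_force: 30.0
```

```bash
python3 - <<'E'
from h import *
o=readout.get_obs(); P=o['ee_pos'];print(P@JX,P@JY,P[2],o['ft_force'],o['width'],o['grasp_force'])
x=P@JX-483; th=np.degrees(np.arcsin(x/25)); print('theta',th)
# clockwise rows: theta increases; steps 30 deg in units of 40mm world
c=lambda t:25*(np.sin(np.radians(t))*JX+np.cos(np.radians(t))*np.array([0,0,1]))
for st in (36,):
  t=round(th)
  for i in range(12):
    d=(c(t+st)-c(t))/40; print(t,t+st,d.round(3).tolist()); t+=st
E
```

```text
460.4093199326734 -209.3214993328661 156.59107813384415 [-0.90329057 -0.68802914 -0.04748773] 12.924366759995957 29.99979257583618
theta -64.6390203644676
-65 -29 [0.261, -0.035, 0.283]
-29 7 [0.376, -0.05, 0.074]
7 43 [0.347, -0.046, -0.163]
43 79 [0.186, -0.025, -0.338]
79 115 [-0.047, 0.006, -0.383]
115 151 [-0.261, 0.035, -0.283]
151 187 [-0.376, 0.05, -0.074]
187 223 [-0.347, 0.046, 0.163]
223 259 [-0.186, 0.025, 0.338]
259 295 [0.047, -0.006, 0.383]
295 331 [0.261, -0.035, 0.283]
331 367 [0.376, -0.05, 0.074]
```

servo_tool(plan=[[[1,0.261,-0.035,0.283,0,0,0],[1,0.376,-0.05,0.074,0,0,0],[1,0.347,-0.046,-0.163,0,0,0],[1,0,0,0,0,0,0],[1,0,0,0,0,0,0]]])

```text
t: 3.7
ee_pos: [467.7, -273.6, 163.2]
orientation: [-2.362, -2.068, 0.002]
ft_force: [-2.8, -2.4, -6.7]
width: 13.0
grasp_force: 30.0
```

```bash
python3 - <<'E'
from h import *
o=readout.get_obs(); P=o['ee_pos'];print(P@JX,P@JY,P[2],o['ft_force'],o['width'],o['grasp_force'])
E
```

```text
499.74348385240546 -209.27663336163454 163.20866830698267 [-2.79268664 -2.37355662 -6.70737511] 13.045690273700622 29.998632967472076
```

servo_tool(plan=[[[1,0.186,-0.025,-0.338,0,0,0],[1,-0.047,0.006,-0.383,0,0,0],[1,-0.261,0.035,-0.283,0,0,0],[1,-0.376,0.05,-0.074,0,0,0],[1,-0.347,0.046,0.163,0,0,0]]])

```text
t: 4.12
ee_pos: [433.6, -269.1, 126.1]
orientation: [-2.363, -2.069, 0.001]
ft_force: [2.6, -3.8, 1.1]
width: 13.3
grasp_force: 30.0
```

servo_tool(plan=[[[1,-0.186,0.025,0.338,0,0,0],[1,0.047,-0.006,0.383,0,0,0],[1,0.261,-0.035,0.283,0,0,0],[1,0,0,0,0,0,0],[1,0,0,0,0,0,0]]])

```text
t: 4.53
ee_pos: [440.8, -270.3, 169.0]
orientation: [2.361, 2.067, 0.003]
ft_force: [2.3, 0.0, 0.5]
width: 13.1
grasp_force: 30.0
```

```bash
python3 - <<'E'
from h import *
C,b,o=snap('wrist','w3.png'); P=o['ee_pos'];print(P@JX,P@JY,P[2],o['ft_force'],o['width'],o['grasp_force'])
T,t,_=snap('top','t3.png');S,s,_=snap('scene','s3.png')
f=lambda im,x,y,w,h:cv2.resize(im[y:y+h,x:x+w],(400,300),interpolation=cv2.INTER_CUBIC)
cv2.imwrite('pics/m3.png',np.vstack([np.hstack([f(b,130,0,256,192),f(b,130,0,128,96)]),np.hstack([f(t,250,215,128,96),f(s,300,140,80,60)])]))
E
```

```text
472.6973889749977 -209.55435626972246 169.02268955475122 [2.30358022 0.03679704 0.48177103] 13.149873908004096 30.000473856925964
```

View pics/m3.png

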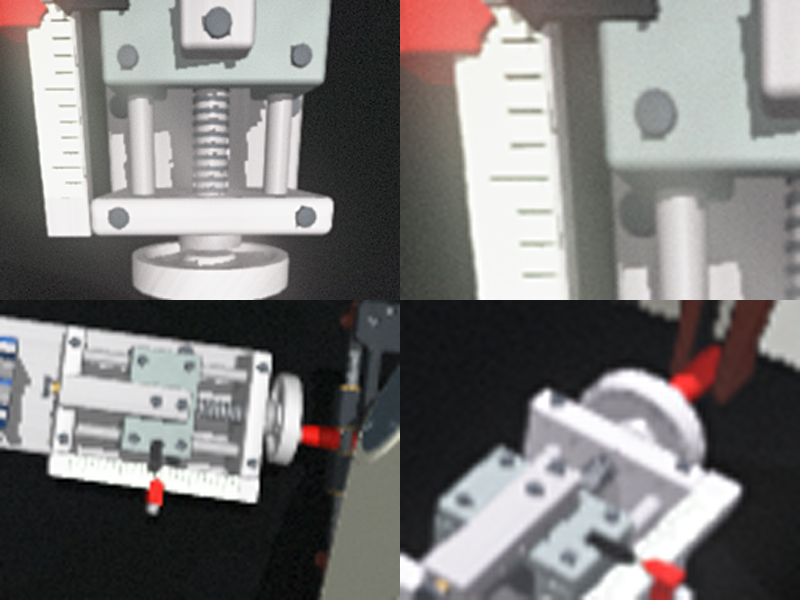

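Pointer and clip are nearly level (top crop: pointer about (155,460), clip (155,490)). Next is a further 288° forward, well past the clip, then 288° back.

servo_tool(plan=[[[1,0.376,-0.05,0.074,0,0,0],[1,0.347,-0.046,-0.163,0,0,0],[1,0.186,-0.025,-0.338,0,0,0],[1,-0.047,0.006,-0.383,0,0,0],[1,-0.261,0.035,-0.283,0,0,0]]])

```text
t: 5.1
ee_pos: [463.1, -273.1, 123.4]
orientation: [-2.362, -2.069, 0.002]
ft_force: [-6.3, 1.0, 17.1]
width: 12.8
grasp_force: 30.0
```

servo_tool(plan=[[[1,-0.376,0.05,-0.074,0,0,0],[1,-0.347,0.046,0.163,0,0,0],[1,-0.186,0.025,0.338,0,0,0],[1,0,0,0,0,0,0],[1,0,0,0,0,0,0]]])

```text
t: 5.52
ee_pos: [425.8, -268.3, 141.4]
orientation: [-2.363, -2.068, 0.002]
ft_force: [-5.0, -4.1, 1.2]
width: 13.2
grasp_force: 30.0
```

```bash
python3 - <<'E'
from h import *
snap('top','t4.png');snap('wrist','w4.png'); o=readout.get_obs(); P=o['ee_pos'];print(P@JX,P[2],o['ft_force'])
E
```

```text
457.66329017548287 140.93717808633582 [-6.25720482 -4.83123885  1.62638554]
```

servo_tool(plan=[[[1,0.186,-0.025,-0.338,0,0,0],[1,0.347,-0.046,-0.163,0,0,0],[1,0.376,-0.05,0.074,0,0,0],[1,0.261,-0.035,0.283,0,0,0],[1,0.047,-0.006,0.383,0,0,0]]])

```text
t: 6.03
ee_pos: [475.4, -274.9, 149.3]
orientation: [-2.36, -2.067, 0.004]
ft_force: [-10.3, -4.7, -5.0]
width: 13.4
grasp_force: 30.0
```

servo_tool(plan=[[[1,-0.186,0.025,0.338,0,0,0],[1,-0.347,0.046,0.163,0,0,0],[1,-0.376,0.05,-0.074,0,0,0],[1,0,0,0,0,0,0],[1,0,0,0,0,0,0]]])

```text
t: 6.45
ee_pos: [438.5, -270.2, 167.4]
orientation: [-2.364, -2.068, 0.002]
ft_force: [-3.6, -5.4, 1.2]
width: 13.2
grasp_force: 30.0
```

servo_tool(plan=[[[0,0,0,0,0,0,0],[0,0,0,0,0,0,0],[0,0,0,0.4,0,0,0],[0,0.03,0.24,0.5,0,0,0],[0,0.03,0.24,0.5,0,0,0]]])

```text
t: 6.87
ee_pos: [441.6, -250.3, 223.9]
orientation: [-2.363, -2.067, 0.001]
ft_force: [0.2, 0.4, -0.8]
width: 42.4
grasp_force: 0.0
```

servo_tool(plan=[[[0,0,0,0,0,0,0],[0,0,0,0,0,0,0]]])

```text
t: 7.03
ee_pos: [442.4, -250.4, 224.5]
orientation: [2.362, 2.069, 0.001]
ft_force: [0.1, -0.1, 0.7]
width: 43.7
grasp_force: 0.0
```

```bash
python3 - <<'E'
from h import *
C,b,o=snap('wrist','w5.png'); P=o['ee_pos'];print(P@JX,P@JY,P[2],o['orientation'],o['t'])
for x in blobs(b,'red'): print(*x)
r=[x for x in blobs(b,'red') if x[1][1]<150 and x[1][0]<250][0]
x0,y0=int(r[1][0])-30,max(int(r[1][1])-45,0)
cv2.imwrite('pics/w5b.png',cv2.resize(b[y0:y0+96,x0:x0+128],(800,600),interpolation=cv2.INTER_CUBIC)); print(x0,y0)
E
```

```text
471.66038895428017 -189.69371751490894 224.54759155250935 [2.36168313e+00 2.06909370e+00 1.17084632e-03] 7.0333
709 [248.1 223. ] [247.6 198.9] [248.5 246. ]Traceback (most recent call last):
  File "<stdin>", line 4, in <module>
IndexError: list index out of range
```

```bash
python3 - <<'E'
from h import *
b=cv2.imread('pics/w5.png');t=cv2.imread('pics/t4.png')
cv2.imwrite('pics/w5b.png',np.hstack([cv2.resize(b[0:192,100:300],(500,480),interpolation=cv2.INTER_CUBIC),cv2.resize(t[230:290,270:310],(300,450),interpolation=cv2.INTER_CUBIC)[:480].copy() if 0 else cv2.resize(t[230:294,270:310],(300,480),interpolation=cv2.INTER_CUBIC)]))
E
```

```text
(no output)
```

View pics/w5b.png

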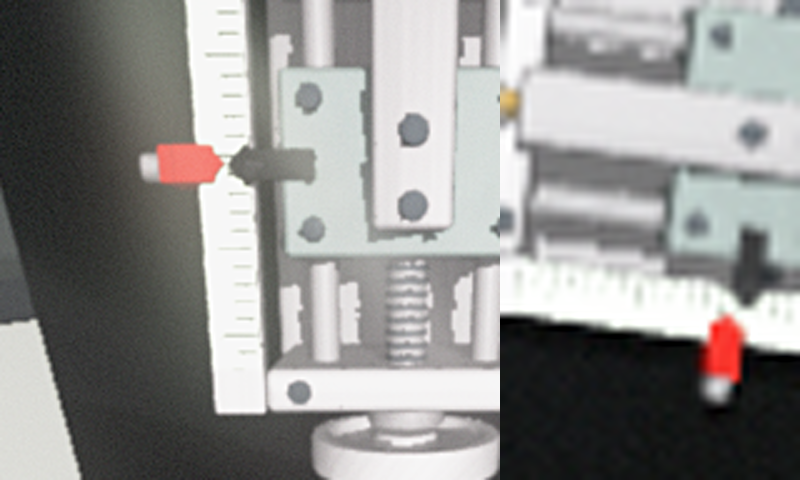

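The clip tip is at (223,164) and the pointer tip at (230,166) in the 2.5x crop. The pointer is nearly level, still slightly on the handwheel side. The right crop shows it was clearly past before the reversal.

```bash
cat >> h.py <<'E'
def level(f,C,z=62,sx=None):
    """Jy of clip and pointer tips, by the symmetry line of both shapes"""
    b=cv2.imread('pics/'+f); h=cv2.cvtColor(b,cv2.COLOR_BGR2HSV).astype(int)
    m=(((h[...,0]<6)|(h[...,0]>173))&(h[...,1]>110)&(h[...,2]>150)).astype(np.uint8); m[192:]=0
    n,l,st,ce=cv2.connectedComponentsWithStats(m); i=1+np.argmax(st[1:,4]); ys,xs=np.nonzero(l==i)
    tip=lambda xs,ys,s,k: np.array([s*(s*xs).max(), ys[s*xs>=(s*xs).max()-k].mean()])
    c=np.array([xs.max(),ys.mean()]); ct=tip(xs,ys,1,2)
    v=b.max(2); r0,c0=int(c[1]),int(c[0]); y0=max(r0-15,0); sub=(v[y0:r0+16,c0+1:c0+30]<95).astype(np.uint8)
    n,l,st,ce=cv2.connectedComponentsWithStats(sub)
    # pointer rows: those dark near tip on white scale
    ys,xs=np.nonzero(sub); ys=ys+y0; xs=xs+c0+1
    print(v[y0:r0+16,c0-6:c0+24])
    return c,ct
E
python3 - <<'E'
from h import *
np.set_printoptions(linewidth=220)
print(level('w5.png',None))
E
```

```text
[[247 247 247 247 247 247 247 247 247 247 247 247 247 247 247 248 249 243 191 148 128 119 122 123 126 129 153 191 205 197]
 [247 247 247 247 247 247 247 247 247 247 247 247 247 247 248 248 248 243 192 147 128 121 120 123 125 132 147 186 191 195]
 [247 247 247 247 247 247 247 247 248 248 248 248 248 249 249 249 249 246 202 153 128 121 118 122 126 128 147 188 203 200]
 [247 247 247 247 247 247 247 247 244 243 244 244 244 242 236 240 250 245 204 154 129 119 122 121 122 125 146 189 211 196]
 [247 247 247 247 247 247 247 243 224 217 219 219 218 215 211 224 244 223 186 154 126 117 119 120 121 120 141 187 220 211]
 [248 248 247 247 247 247 247 247 248 248 249 249 249 249 249 250 252 219 186 156 129 115 112 113 124 122 139 189 212 216]
 [252 251 250 248 247 247 247 247 248 248 248 248 248 249 250 252 255 221 199 165 131 113 116 115 118 119 139 185 210 207]
 [244 245 250 251 249 247 247 247 247 247 247 247 248 250 253 248 230 200 211 171 135 115 115 115 117 122 142 178 204 185]
 [243 243 240 241 251 248 247 247 247 247 247 248 249 254 244 172 148 166 204 169 131 112 111 110 118 119 129 173 19
[... 2072 characters left out ...]
  98  93  94 110 134 146]
 [248 247 247 247 247 247 247 247 248 246 245 245 245 245 245 244 245 248 249 231 160 113  96  95  94  96  91 108 135 145]
 [247 247 247 247 247 247 247 247 248 231 204 217 218 218 220 220 228 237 242 230 170 119  95  99  92  98  92 106 134 143]
 [247 247 247 247 247 247 247 247 248 247 238 248 249 249 249 248 249 248 237 227 170 122 101  93  96  93  89 103 133 142]
 [248 247 247 247 247 247 247 247 247 248 248 248 248 248 248 248 248 249 239 228 170 125  95  94  91  92  90 109 129 145]
 [248 247 247 247 247 247 247 247 247 247 247 247 247 247 247 247 248 249 244 235 175 130  97  91  94  90  93 101 131 138]]
(array([188.        ,  65.09495549]), array([188.,  65.]))
```

Tip rows are about 65.1 (clip) and 65.4 (pointer), so they agree within about 0.3 mm, with the final motion in the right direction. I move towards the tube, closing the fingers, and recheck the level and the head gap on the way.

servo_tool(plan=[[[1,0.09,0.467,0.04,0,0,0],[1,0.09,0.467,0.04,0,0,0],[1,0.09,0.467,0.04,0,0,0],[1,0.09,0.467,0.04,0,0,0],[1,0.09,0.467,0.04,0,0,0]]])

```text
t: 7.5
ee_pos: [459.3, -156.5, 230.7]
orientation: [-2.363, -2.067, 0.002]
ft_force: [-0.4, 0.2, 0.2]
width: 14.0
grasp_force: 0.0
```

servo_tool(plan=[[[1,0.09,0.467,0.04,0,0,0],[1,0.09,0.467,0.04,0,0,0],[1,0.09,0.467,0.04,0,0,0],[1,0.09,0.467,0.04,0,0,0],[1,0.09,0.467,0.04,0,0,0]]])

```text
t: 7.92
ee_pos: [477.4, -63.1, 238.7]
orientation: [-2.363, -2.067, 0.002]
ft_force: [0.4, -0.3, -0.1]
width: 0.4
grasp_force: 0.0
```

servo_tool(plan=[[[1,0,0,0,0,0,0],[1,0,0,0,0,0,0],[1,0,0,0,0,0,0]]])

```text
t: 8.17
ee_pos: [477.4, -64.3, 239.2]
orientation: [-2.363, -2.069, 0.002]
ft_force: [0.7, -0.4, -0.1]
width: 0.6
grasp_force: 0.0
```

```bash
python3 - <<'E'
from h import *
C,b,o=snap('wrist','w6.png'); P=o['ee_pos'];print(P@JX,P@JY,P[2],o['orientation'],o['t'])
import json; json.dump([list(P),list(o['orientation'])],open('w6.json','w'))
j=lambda q:[float(round(v,1)) for v in(q@JX,q@JY,q[2])]
for uv in [(424,-75,62),(483,0,100),(483,53,100)]: print(proj(C,uv[0]*JX+uv[1]*JY+np.array([0,0,uv[2]])))
cv2.imwrite('pics/w6b.png',np.hstack([cv2.resize(b[:300,180:330],(300,600),interpolation=cv2.INTER_CUBIC),cv2.resize(b[170:270,150:233],(500,600),interpolation=cv2.INTER_CUBIC)]))
E
```

```text
481.6912505093246 -0.5566256630326905 239.1673539694233 [-2.36295314e+00 -2.06879661e+00  1.71637974e-03] 8.1667
[195.79588353 261.30946602]
[251.47699394 207.8321546 ]
[251.58278587 145.13931764]
```

View pics/w6b.png

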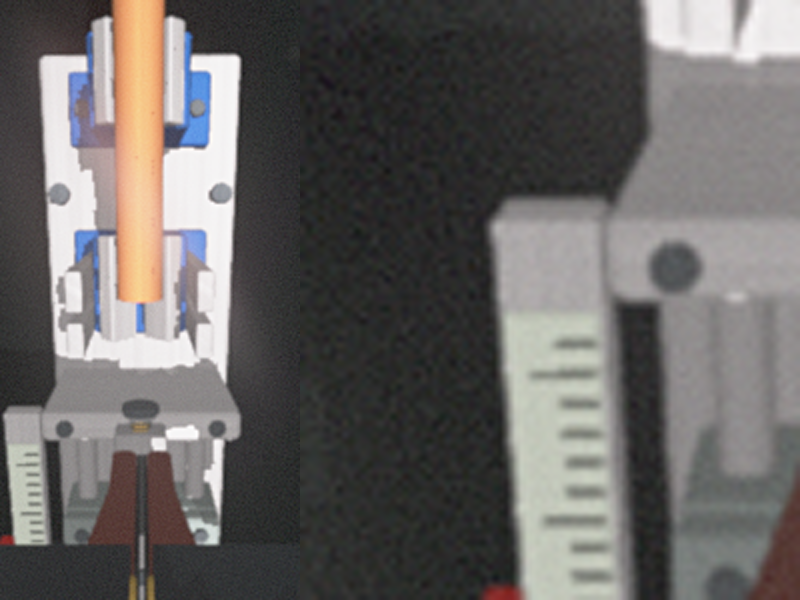

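The tube front is at (140,301) and the screw head at (140,408) in the left crop, a gap of about 40–45 mm. The bottom strip hides the clip, so the w5 level reading stands. Next I go behind the tube's rear end.

servo_tool(plan=[[[1,0.085,0.64,0,0,0,0],[1,0.085,0.64,0,0,0,0],[1,0.085,0.64,0,0,0,0],[1,0.085,0.64,0,0,0,0],[1,0.085,0.64,0,0,0,0]]])

```text
t: 8.63
ee_pos: [494.8, 64.2, 239.7]
orientation: [-2.366, -2.067, 0.001]
ft_force: [0.3, -0.2, -0.7]
width: 0.6
grasp_force: 0.0
```

servo_tool(plan=[[[1,0.085,0.64,0,0,0,0],[1,0.085,0.64,0,0,0,0],[1,0.085,0.64,0,0,0,0],[1,0.085,0.64,0,0,0,0],[1,0.085,0.64,0,0,0,0]]])

```text
t: 9.05
ee_pos: [512.0, 192.3, 239.6]
orientation: [-2.365, -2.067, 0.001]
ft_force: [0.3, 0.6, 1.0]
width: 0.0
grasp_force: 0.0
```

servo_tool(plan=[[[1,0,0,0,0,0,0],[1,0,0,-0.4,0,0,0],[1,0,0,-0.5,0,0,0],[1,0,0,-0.5,0,0,0],[1,0,0,-0.38,0,0,0]]])

```text
t: 9.47
ee_pos: [511.4, 190.6, 167.2]
orientation: [-2.365, -2.068, 0.002]
ft_force: [-0.2, -0.1, -0.1]
width: 0.6
grasp_force: 0.0
```

servo_tool(plan=[[[1,0,0,0,0,0,0],[1,0,0,0,0,0,0],[1,0,0,0,0,0,0]]])

```text
t: 9.72
ee_pos: [512.3, 191.5, 169.4]
orientation: [2.365, 2.068, 0.001]
ft_force: [0.6, 1.3, 0.1]
width: 0.4
grasp_force: 0.0
```

```bash
python3 - <<'E'
from h import *
o=readout.get_obs(); P=o['ee_pos'];print(P@JX,P@JY,P[2],o['ft_force'],o['t'])
T,t,_=snap('top','t7.png');S,s,_=snap('scene','s7.png')
f=lambda im,x,y,w,h:cv2.resize(im[y:y+h,x:x+w],(400,400),interpolation=cv2.INTER_CUBIC)
cv2.imwrite('pics/m7.png',np.hstack([f(t,130,190,100,100),f(s,200,180,100,100)]))
E
```

```text
482.42215576710805 257.6029909281344 169.36648400671905 [0.62524105 1.32317012 0.13114685] 9.7167
```

View pics/m7.png

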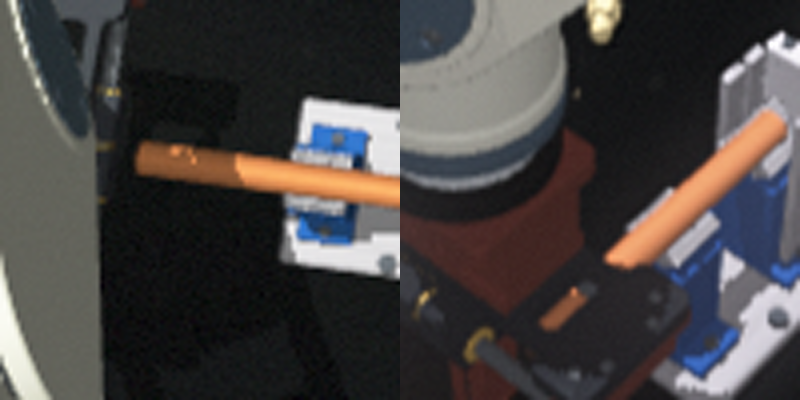

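The fingers are clear behind the tube end; in the left crop the tube end is at (138,158), right of the gripper. Now I push.

servo_tool(plan=[[[1,-0.0165,-0.124,0,0,0,0],[1,-0.0165,-0.124,0,0,0,0],[1,-0.0165,-0.124,0,0,0,0],[1,-0.0165,-0.124,0,0,0,0],[1,-0.0165,-0.124,0,0,0,0]]])

```text
t: 10.23
ee_pos: [508.5, 166.9, 169.0]
orientation: [2.364, 2.069, 0.001]
ft_force: [0.2, 1.0, 0.1]
width: 0.3
grasp_force: 0.5
```

servo_tool(plan=[[[1,-0.0132,-0.099,0,0,0,0],[1,-0.0132,-0.099,0,0,0,0],[1,-0.0132,-0.099,0,0,0,0],[1,-0.0132,-0.099,0,0,0,0],[1,0,0,0,0,0,0]]])

```text
t: 10.65
ee_pos: [506.1, 150.8, 168.7]
orientation: [-2.364, -2.069, 0.001]
ft_force: [0.1, 0.3, 1.1]
width: 0.6
grasp_force: 0.0
```

```bash
python3 - <<'E'
from h import *
o=readout.get_obs(); P=o['ee_pos'];print(P@JX,P@JY,P[2],o['ft_force'],o['ft_force']@JY,o['t'])
C,b,_=snap('top','t8.png')
for x in blobs(b,'tube'):
    if 220<x[1][1]<260: print(*x,[(onz(C,u,100)@JY).round(1) for u in x[2:]])
b=b[220:250,235:275]; cv2.imwrite('pics/t8b.png',cv2.resize(b,(800,600),interpolation=cv2.INTER_CUBIC))
E
```

```text
481.7095584511164 216.45903167676997 168.72413950333095 [0.14381848 0.27238291 1.12354953] 0.2890169432342845 10.65
522 [215.4 235.8] [178.7 230.9] [256.4 241.4] [np.float64(199.7), np.float64(26.6)]
```

View pics/t8b.png

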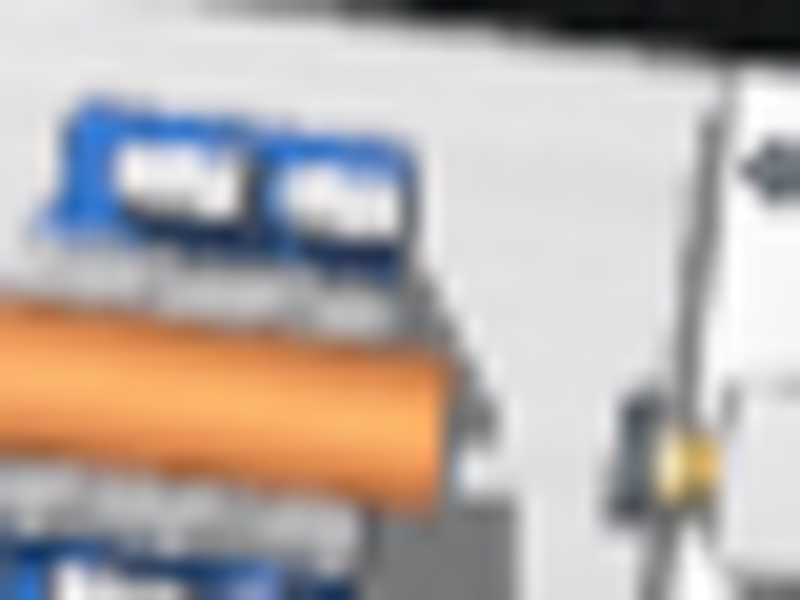

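The remaining gap is about 8.75 px, or 19 mm (tube front at x=445, head at x=620). I approach more slowly.

servo_tool(plan=[[[1,-0.0132,-0.099,0,0,0,0],[1,-0.0132,-0.099,0,0,0,0],[1,-0.0132,-0.099,0,0,0,0],[1,-0.0066,-0.05,0,0,0,0],[1,0,0,0,0,0,0]]])

```text
t: 11.12
ee_pos: [504.3, 137.1, 168.8]
orientation: [-2.364, -2.069, 0.001]
ft_force: [0.5, 0.5, -0.5]
width: 0.2
grasp_force: 0.0
```

servo_tool(plan=[[[1,-0.0033,-0.0248,0,0,0,0],[1,-0.0033,-0.0248,0,0,0,0],[1,0,0,0,0,0,0]]])

```text
t: 11.37
ee_pos: [504.1, 135.5, 168.8]
orientation: [-2.364, -2.069, 0.0]
ft_force: [0.4, -0.7, -0.7]
width: 0.3
grasp_force: 0.0
```

servo_tool(plan=[[[1,-0.0033,-0.0248,0,0,0,0],[1,0,0,0,0,0,0]]])

```text
t: 11.53
ee_pos: [504.0, 134.6, 168.8]
orientation: [-2.364, -2.069, 0.0]
ft_force: [-0.3, -0.4, 0.2]
width: 0.7
grasp_force: 0.1
```

servo_tool(plan=[[[1,-0.0033,-0.0248,0,0,0,0],[1,0,0,0,0,0,0],[1,0,0,0,0,0,0]]])

```text
t: 11.78
ee_pos: [503.9, 133.6, 168.8]
orientation: [2.364, 2.069, -0.0]
ft_force: [0.2, 0.1, 0.1]
width: 0.6
grasp_force: 0.1
```

servo_tool(plan=[[[1,-0.0033,-0.0248,0,0,0,0],[1,0,0,0,0,0,0],[1,0,0,0,0,0,0]]])

```text
t: 12.03
ee_pos: [503.8, 132.6, 168.8]
orientation: [-2.364, -2.069, 0.0]
ft_force: [-0.3, 0.1, -0.5]
width: 0.5
grasp_force: 0.1
```

servo_tool(plan=[[[1,-0.0033,-0.0248,0,0,0,0],[1,0,0,0,0,0,0]]])

```text
t: 12.2
ee_pos: [503.6, 131.6, 168.8]
orientation: [-2.364, -2.069, 0.0]
ft_force: [-0.8, -0.2, 0.9]
width: 0.1
grasp_force: 0.1
```

```bash
python3 - <<'E'
from h import *
C,b,o=snap('top','t9.png');print(o['ft_force']@JY, o['ee_pos']@JY)
for x in blobs(b,'tube'):
    if 220<x[1][1]<260: print(*x,[(onz(C,u,100)@JY).round(1) for u in x[2:]])
print(b[239:245,250:272].max(2)); print(b[239:245,250:272,0])
E
```

```text
-0.33282001255097265 197.06004746765876
503 [225.8 237.2] [190.5 232.4] [265.3 242.6] [np.float64(173.4), np.float64(6.8)]
[[243 241 239 237 235 232 229 226 221 218 212 209 204 198 189 186 163 153
  164 136 230 184]
 [250 250 249 250 249 247 245 242 241 239 237 234 232 229 226 221 111 104
  139 138 222 168]
 [249 250 250 251 251 251 250 250 250 249 249 249 247 247 244 243 112 117
  171 147 187 190]
 [235 238 240 243 245 246 247 247 249 250 250 250 250 250 250 248 124 131
  222 191 207 216]
 [214 216 221 224 227 229 232 234 238 239 241 243 245 246 247 236 120 138
  234 202 219 221]
 [176 172 169 178 191 200 207 211 215 219 223 227 230 231 230 182 107 116
  199 151 161 224]]
[[ 95  95  92  90  88  88  87  87  81  80  76  78  74  74  72 104 151 153
  164 136 230 184]
 [103 104 104 105 100 101  97  93  95  93  91  89  86  85  84  90  94 104
  139 138 222 168]
 [102 105 106 104 109 106 103 104 105 103 104 100  97 100  97 103 108 117
  151 118 172 190]
 [ 90  93  93  96  97 100 100  99 103 104 104 107 106 106 105 110 124 126
  173 103 121 215]
 [ 77  79  82  83  83  85  87  89  92  93  94  96  99  99 100 101 120 128
  177 107 124 221]
 [103  86  67  70  70  71  77  76  78  80  84  85  87  86  85  82 107 106
  137  93 119 224]]
```

servo_tool(plan=[[[1,-0.0017,-0.0124,0,0,0,0],[1,0,0,0,0,0,0],[1,0,0,0,0,0,0]]])

```text
t: 12.5
ee_pos: [503.7, 131.4, 168.9]
orientation: [-2.364, -2.069, -0.001]
ft_force: [-0.4, 3.1, 0.1]
width: 0.4
grasp_force: 1.3
```

servo_tool(plan=[[[1,-0.0017,-0.0124,0,0,0,0],[1,0,0,0,0,0,0],[1,0,0,0,0,0,0]]])

```text
t: 12.75
ee_pos: [503.7, 131.2, 168.9]
orientation: [-2.364, -2.069, -0.002]
ft_force: [-0.1, 5.9, -0.2]
width: 0.5
grasp_force: 2.8
```

servo_tool(plan=[[[1,-0.0017,-0.0124,0,0,0,0],[1,0,0,0,0,0,0],[1,0,0,0,0,0,0]]])

```text
t: 13.0
ee_pos: [503.8, 131.1, 169.0]
orientation: [-2.364, -2.068, -0.003]
ft_force: [-0.2, 7.2, 0.2]
width: 0.7
grasp_force: 3.9
```

servo_tool(plan=[[[1,-0.0017,-0.0124,0,0,0,0],[1,0,0,0,0,0,0],[1,0,0,0,0,0,0]]])

```text
t: 13.25
ee_pos: [503.8, 130.9, 169.1]
orientation: [-2.364, -2.068, -0.004]
ft_force: [-0.8, 9.8, -0.3]
width: 0.5
grasp_force: 5.1
```

servo_tool(plan=[[[1,-0.0017,-0.0124,0,0,0,0],[1,0,0,0,0,0,0],[1,0,0,0,0,0,0]]])

```text
t: 13.5
ee_pos: [503.9, 130.8, 169.2]
orientation: [-2.364, -2.067, -0.005]
ft_force: [-0.4, 13.8, 0.6]
width: 0.5
grasp_force: 6.2
```

servo_tool(plan=[[[1,-0.001,-0.0075,0,0,0,0],[1,0,0,0,0,0,0],[1,0,0,0,0,0,0]]])

```text
t: 13.75
ee_pos: [504.0, 130.7, 169.2]
orientation: [-2.364, -2.067, -0.006]
ft_force: [-0.6, 13.8, 0.3]
width: 0.3
grasp_force: 6.9
```

Holding at about 13.5 N for a moment, then backing off and rising.

servo_tool(plan=[[[1,0,0,0,0,0,0],[1,0,0,0,0,0,0],[1,0,0,0,0,0,0],[1,0,0,0,0,0,0],[1,0,0,0,0,0,0]]])

```text
t: 14.17
ee_pos: [504.0, 130.7, 169.3]
orientation: [-2.364, -2.067, -0.006]
ft_force: [-1.0, 14.0, 0.4]
width: 0.5
grasp_force: 6.9
```

servo_tool(plan=[[[1,0,0,0,0,0,0],[1,0,0,0,0,0,0],[1,0,0,0,0,0,0],[1,0,0,0,0,0,0],[1,0,0,0,0,0,0]]])

```text
t: 14.58
ee_pos: [504.0, 130.7, 169.3]
orientation: [-2.364, -2.067, -0.006]
ft_force: [-0.7, 13.2, 0.9]
width: 0.4
grasp_force: 6.9
```

servo_tool(plan=[[[1,0.0033,0.0248,0,0,0,0],[1,0.0066,0.05,0,0,0,0],[1,0.033,0.248,0,0,0,0],[1,0.033,0.248,0,0,0,0],[1,0.033,0.248,0,0,0,0]]])

```text
t: 15.0
ee_pos: [507.8, 162.4, 168.8]
orientation: [2.364, 2.069, -0.0]
ft_force: [0.2, 0.1, 0.8]
width: 0.2
grasp_force: 0.0
```

servo_tool(plan=[[[1,0,0,0.5,0,0,0],[1,0,0,0.6,0,0,0],[1,-0.05,-0.4,0.6,0,0,0],[1,-0.1,-0.8,0.2,0,0,0],[1,-0.1,-0.8,0,0,0,0]]])

```text
t: 15.42
ee_pos: [499.1, 82.4, 247.2]
orientation: [2.359, 2.071, 0.006]
ft_force: [0.2, 0.1, -0.1]
width: 0.4
grasp_force: 0.0
```

servo_tool(plan=[[[1,-0.1,-0.8,0,0,0,0],[1,-0.1,-0.8,0,0,0,0],[1,-0.1,-0.8,0,0,0,0],[1,-0.1,-0.8,0,0,0,0],[1,-0.1,-0.8,0,0,0,0]]])

```text
t: 15.83
ee_pos: [477.7, -79.2, 244.9]
orientation: [2.363, 2.07, 0.0]
ft_force: [0.2, 1.3, -0.2]
width: 0.7
grasp_force: 0.0
```

servo_tool(plan=[[[1,-0.1,-0.8,0,0,0,0],[1,-0.1,-0.8,0,0,0,0],[1,-0.07,-0.5,0,0,0,0],[1,0,0,0,0,0,0],[1,0,0,0,0,0,0]]])

```text
t: 16.25
ee_pos: [467.0, -162.6, 244.7]
orientation: [-2.366, -2.067, 0.0]
ft_force: [0.3, 1.0, -0.0]
width: 0.7
grasp_force: 0.0
```

```bash
python3 - <<'E'
from h import *
C,b,o=snap('wrist','w10.png'); P=o['ee_pos'];print(P@JX,P@JY,P[2],o['orientation'],o['t'])
q=[proj(C,x*JX+y*JY+np.array([0,0,z])) for x,y,z in[(424,-75,62),(483,10,100)]];print(q)
def f(c,w,h,W,H):
    x,y=max(int(c[0])-w//2,0),max(int(c[1])-h//2,0); print(x,y); return cv2.resize(b[y:y+h,x:x+w],(W,H),interpolation=cv2.INTER_CUBIC)
cv2.imwrite('pics/w10b.png',np.hstack([f(q[0],50,60,400,480),f(q[1],100,120,400,480)]))
E
```

```text
484.4273125046786 -99.41127385505933 244.72292260117428 [-2.36596524e+00 -2.06651904e+00  1.66135700e-05] 16.25
[array([187.74757295, 169.27359869]), array([247.45488065,  69.33040664])]
162 139
197 9
```

View pics/w10b.png

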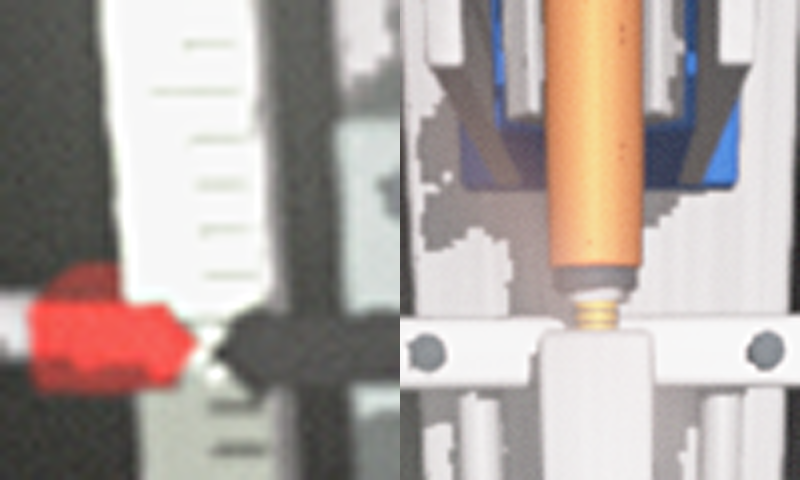

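The tube butts against the screw head in the right crop. In the left crop the pointer tip is at row about 350 and the clip tip at about 346, in 8x zoom. I check this numerically.

```bash
python3 - <<'E'
from h import *
for f,(y0,y1,x0,x1) in {'w10.png':(166,200,164,200),'w5.png':(50,82,150,208)}.items():
    b=cv2.imread('pics/'+f)[y0:y1,x0:x1].astype(int); up=8
    B=cv2.resize(b.astype(np.float32),None,fx=up,fy=up,interpolation=cv2.INTER_LINEAR)
    red=(B[...,2]-B[...,1]>80); v=B.max(2); 
    cx=[np.nonzero(red[:,c])[0] for c in range(red.shape[1])]
    xs=[c for c in range(red.shape[1]) if len(cx[c])>8]; t=xs[-1]
    print(f,'clip tip x',t/up+x0,[(round((c)/up+x0,1),round((cx[c].min()+cx[c].max())/2/up+y0,2),len(cx[c])/up) for c in range(t-48,t+1,8)])
    for c in range(t+8,t+90,8):
        if c>=v.shape[1]: break
        d=np.nonzero(v[:,c]<(100 if 'w10' in f else 160))[0]
        if len(d): print('  ptr',round(c/up+x0,1),round(d.min()/up+y0,2),round(d.max()/up+y0,2),round((d.min()+d.max())/2/up+y0,2))
E
```

```text
w10.png clip tip x 186.125 [(180.1, np.float64(182.0), 9.875), (181.1, np.float64(182.06), 10.0), (182.1, np.float64(182.06), 10.0), (183.1, np.float64(182.44), 9.0), (184.1, np.float64(182.5), 6.625), (185.1, np.float64(182.12), 4.125), (186.1, np.float64(181.94), 1.25)]
  ptr 190.1 182.25 183.88 183.06
  ptr 191.1 181.0 184.75 182.88
  ptr 192.1 179.25 186.12 182.69
  ptr 193.1 178.62 187.12 182.88
  ptr 194.1 178.25 188.0 183.12
  ptr 195.1 178.25 187.62 182.94
  ptr 196.1 178.62 187.0 182.81
  ptr 197.1 178.62 187.0 182.81
w5.png clip tip x 188.625 [(182.6, np.float64(65.5), 14.375), (183.6, np.float64(65.62), 14.125), (184.6, np.float64(65.88), 13.375), (185.6, np.float64(66.56), 10.0), (186.6, np.float64(65.5), 6.375), (187.6, np.float64(65.31), 4.0), (188.6, np.float64(65.44), 1.25)]
  ptr 192.6 63.75 69.5 66.62
  ptr 193.6 62.25 69.75 66.0
  ptr 194.6 61.75 70.5 66.12
  ptr 195.6 60.88 70.88 65.88
  ptr 196.6 59.62 71.5 65.56
  ptr 197.6 58.62 72.75 65.69
  ptr 198.6 58.38 73.88 66.12
  ptr 199.6 58.88 74.0 66.44
```

Both views put the pointer 0.4–0.6 mm short of level, on the wheel side. A final nudge of about 16° in the same direction fixes that, and then I press the tube again.

servo_tool(plan=[[[0,-0.1425,-0.538,0,0,0,0],[0,-0.1425,-0.538,0,0,0,0],[0,-0.1425,-0.538,0,0,0,0],[0,-0.1425,-0.538,0,0,0,0],[0,-0.1425,-0.538,0,0,0,0]]])

```text
t: 16.72
ee_pos: [438.8, -269.2, 244.8]
orientation: [-2.361, -2.072, -0.0]
ft_force: [0.7, -0.1, 0.5]
width: 30.5
grasp_force: 0.0
```

servo_tool(plan=[[[0,0,0,0,0,0,0],[0,0,0,0,0,0,0],[0,0,0,0,0,0,0]]])

```text
t: 16.97
ee_pos: [438.7, -268.5, 244.6]
orientation: [-2.362, -2.07, -0.0]
ft_force: [0.8, -0.2, -0.3]
width: 44.1
grasp_force: 0.0
```

```bash
python3 - <<'E'
from h import *
C,b,o=snap('wrist','w11.png'); P=o['ee_pos'];print(P@JX,P@JY,P[2],o['width'])
for x in blobs(b,'red'): print(*x,[(onz(C,u,97)@JX).round(1) for u in x[1:]],[(onz(C,u,97)@JY).round(1) for u in x[1:]])
E
```

```text
470.35684958168207 -208.0957743177122 244.64197572914867 44.078090117512566
715 [250.3 192.9] [250.3 170. ] [250.4 216. ] [np.float64(470.8), np.float64(470.8), np.float64(470.9)] [np.float64(-196.8), np.float64(-176.5), np.float64(-218.4)]
```

Aligned with the handle; now descend, grip, nudge and release.

servo_tool(plan=[[[0,0,0,-0.45,0,0,0],[0,0,0,-0.5,0,0,0],[0,0,0,-0.5,0,0,0],[0,0,0,-0.48,0,0,0],[0,0,0,0,0,0,0]]])

```text
t: 17.43
ee_pos: [437.2, -267.6, 164.7]
orientation: [-2.358, -2.067, 0.002]
ft_force: [0.1, -0.1, 0.1]
width: 44.0
grasp_force: 0.0
```

servo_tool(plan=[[[1,0,0,0,0,0,0],[1,0,0,0,0,0,0],[1,0,0,0,0,0,0],[1,0,0,0,0,0,0],[1,0,0,0,0,0,0]]])

```text
t: 17.85
ee_pos: [438.7, -270.1, 168.5]
orientation: [2.363, 2.068, 0.001]
ft_force: [-3.5, -0.7, 0.6]
width: 13.9
grasp_force: 2.2
```

servo_tool(plan=[[[1,0,0,0,0,0,0],[1,0,0,0,0,0,0],[1,0,0,0,0,0,0]]])

```text
t: 18.1
ee_pos: [438.6, -270.2, 168.3]
orientation: [2.363, 2.068, 0.001]
ft_force: [-1.8, 1.1, 6.3]
width: 13.0
grasp_force: 30.0
```

servo_tool(plan=[[[1,-0.069,0.009,-0.047,0,0,0],[1,-0.069,0.009,-0.058,0,0,0],[1,0,0,0,0,0,0],[1,0,0,0,0,0,0],[1,0,0,0,0,0,0]]])

```text
t: 18.52
ee_pos: [432.4, -269.4, 163.6]
orientation: [-2.364, -2.069, 0.001]
ft_force: [-4.7, -2.3, 5.4]
width: 13.4
grasp_force: 30.0
```

servo_tool(plan=[[[0,0,0,0,0,0,0],[0,0,0,0,0,0,0],[0,0,0,0.4,0,0,0],[0,0.03,0.24,0.5,0,0,0],[0,0.03,0.24,0.5,0,0,0]]])

```text
t: 18.93
ee_pos: [435.3, -249.8, 219.5]
orientation: [-2.364, -2.067, -0.0]
ft_force: [1.0, -0.4, -0.3]
width: 42.2
grasp_force: 0.0
```

servo_tool(plan=[[[0,0,0,0,0,0,0],[0,0,0,0,0,0,0],[0,0,0,0,0,0,0]]])

```text
t: 19.18
ee_pos: [435.2, -250.0, 218.9]
orientation: [-2.364, -2.069, -0.0]
ft_force: [0.2, 0.4, -0.3]
width: 44.0
grasp_force: 0.0
```

```bash
cat > lev.py <<'E'
from h import *
C,b0,o=snap('wrist','w12.png'); P=o['ee_pos'];print(P@JX,P@JY,P[2],o['t'])
q=proj(C,424*JX-75*JY+np.array([0,0,62])); print(q)
x0,y0=int(q[0])-45,max(int(q[1])-22,0); b=b0[y0:y0+50,x0:x0+70].astype(np.float32); up=8
B=cv2.resize(b,None,fx=up,fy=up,interpolation=cv2.INTER_LINEAR); red=(B[...,2]-B[...,1]>80); v=B.max(2)
n,l,st,ce=cv2.connectedComponentsWithStats(red.astype(np.uint8)); red=l==1+np.argmax(st[1:,4])
xs=np.nonzero(red.any(0))[0]; t=xs.max()
mid=lambda d:round((d.min()+d.max())/2/up+y0,2)
print('clip',[mid(np.nonzero(red[:,c])[0]) for c in range(t-56,t,8)])
r=int(np.nonzero(red[:,t-4])[0].mean())
for c in range(t+8,t+90,8):
    s=v[max(r-90,0):r+90,c]; d=np.nonzero(s<160)[0]
    if len(d): print('ptr',c//up+x0,round((d.min()+max(r-90,0))/up+y0,2),round((d.max()+max(r-90,0))/up+y0,2),mid(d+max(r-90,0)))
E
python3 lev.py
```

```text
464.4637745517788 -190.17418038395743 218.9029981097362 19.1833
[198.22941245  63.22429101]
clip [np.float64(63.69), np.float64(63.69), np.float64(63.75), np.float64(64.44), np.float64(64.5), np.float64(63.81), np.float64(63.94)]
ptr 200 63.25 63.5 63.38
ptr 201 60.88 64.88 62.88
ptr 202 60.12 66.25 63.19
ptr 203 59.25 68.88 64.06
ptr 204 58.38 69.38 63.88
ptr 205 57.38 69.88 63.62
ptr 206 56.25 70.88 63.56
ptr 207 56.0 71.62 63.81
ptr 208 56.75 71.25 64.0
```

The level is now within about 0.2 mm (pointer row about 63.6, clip about 63.8). I return behind the tube and press again.

servo_tool(plan=[[[1,0,0,0.65,0,0,0],[1,0.158,0.9,0,0,0,0],[1,0.158,0.9,0,0,0,0],[1,0.158,0.9,0,0,0,0],[1,0.158,0.9,0,0,0,0]]])

```text
t: 19.65
ee_pos: [460.2, -105.0, 244.4]
orientation: [-2.365, -2.066, 0.001]
ft_force: [0.8, -0.1, -1.0]
width: 13.9
grasp_force: 0.0
```

servo_tool(plan=[[[1,0.158,0.9,0,0,0,0],[1,0.158,0.9,0,0,0,0],[1,0.158,0.9,0,0,0,0],[1,0.158,0.9,0,0,0,0],[1,0.158,0.9,0,0,0,0]]])

```text
t: 20.07
ee_pos: [491.8, 75.5, 244.3]
orientation: [-2.364, -2.068, 0.002]
ft_force: [0.5, -0.5, -0.3]
width: 0.0
grasp_force: 0.0
```

servo_tool(plan=[[[1,0.158,0.9,0,0,0,0],[1,0.158,0.9,0,0,0,0],[1,0.158,0.9,0,0,0,0],[1,0,0,0,0,0,0],[1,0,0,0,0,0,0]]])

```text
t: 20.48
ee_pos: [510.9, 183.2, 244.0]
orientation: [-2.36, -2.072, 0.003]
ft_force: [-0.2, -0.5, 0.4]
width: 0.5
grasp_force: 0.0
```

servo_tool(plan=[[[1,0,0,-0.45,0,0,0],[1,0,0,-0.5,0,0,0],[1,0,0,-0.5,0,0,0],[1,0,0,-0.43,0,0,0],[1,0,0,0,0,0,0]]])

```text
t: 20.9
ee_pos: [508.8, 179.6, 166.6]
orientation: [-2.364, -2.065, 0.011]
ft_force: [0.4, -1.4, 1.0]
width: 0.4
grasp_force: 0.0
```

servo_tool(plan=[[[1,0,0,0,0,0,0],[1,-0.04,-0.3,0,0,0,0],[1,-0.04,-0.3,0,0,0,0],[1,-0.03,-0.2,0,0,0,0],[1,-0.03,-0.2,0,0,0,0]]])

```text
t: 21.32
ee_pos: [505.5, 140.5, 171.0]
orientation: [2.364, 2.068, 0.002]
ft_force: [-0.3, 0.0, 0.4]
width: 0.5
grasp_force: 0.0
```

servo_tool(plan=[[[1,-0.01,-0.07,0,0,0,0],[1,0,0,0,0,0,0],[1,0,0,0,0,0,0],[1,0,0,0,0,0,0]]])

```text
t: 21.65
ee_pos: [505.2, 139.3, 170.4]
orientation: [2.364, 2.069, 0.001]
ft_force: [-0.4, 1.2, -0.2]
width: 0.5
grasp_force: 0.0
```

servo_tool(plan=[[[1,-0.0066,-0.05,0,0,0,0],[1,-0.0066,-0.05,0,0,0,0],[1,-0.0033,-0.0248,0,0,0,0],[1,-0.0033,-0.0248,0,0,0,0],[1,0,0,0,0,0,0]]])

```text
t: 22.07
ee_pos: [504.2, 133.1, 170.1]
orientation: [-2.364, -2.069, 0.0]
ft_force: [1.0, 0.1, -0.0]
width: 0.6
grasp_force: 0.0
```

servo_tool(plan=[[[1,-0.0033,-0.0248,0,0,0,0],[1,0,0,0,0,0,0],[1,0,0,0,0,0,0]]])

```text
t: 22.32
ee_pos: [504.1, 132.2, 170.2]
orientation: [-2.364, -2.069, 0.0]
ft_force: [0.3, -0.7, 0.1]
width: 0.5
grasp_force: 0.0
```

servo_tool(plan=[[[1,-0.0017,-0.0124,0,0,0,0],[1,0,0,0,0,0,0],[1,0,0,0,0,0,0]]])

```text
t: 22.57
ee_pos: [504.1, 131.8, 170.2]
orientation: [-2.364, -2.069, -0.0]
ft_force: [0.1, 0.5, -0.4]
width: 0.4
grasp_force: 0.5
```

servo_tool(plan=[[[1,-0.0017,-0.0124,0,0,0,0],[1,0,0,0,0,0,0],[1,0,0,0,0,0,0]]])

```text
t: 22.82
ee_pos: [504.2, 131.6, 170.3]
orientation: [-2.364, -2.069, -0.001]
ft_force: [-0.1, 5.1, -1.3]
width: 0.3
grasp_force: 2.7
```

servo_tool(plan=[[[1,-0.0017,-0.0124,0,0,0,0],[1,0,0,0,0,0,0],[1,0,0,0,0,0,0]]])

```text
t: 23.07
ee_pos: [504.3, 131.5, 170.4]
orientation: [-2.364, -2.068, -0.003]
ft_force: [-1.1, 7.8, 0.3]
width: 0.5
grasp_force: 3.9
```

servo_tool(plan=[[[1,-0.0017,-0.0124,0,0,0,0],[1,0,0,0,0,0,0],[1,0,0,0,0,0,0]]])

```text
t: 23.32
ee_pos: [504.3, 131.4, 170.5]
orientation: [-2.364, -2.068, -0.004]
ft_force: [-1.0, 9.7, -0.3]
width: 0.7
grasp_force: 5.0
```

Contact is firm; two more small steps, hold, then withdraw and rise.

servo_tool(plan=[[[1,-0.0017,-0.0124,0,0,0,0],[1,0,0,0,0,0,0],[1,-0.001,-0.0075,0,0,0,0],[1,0,0,0,0,0,0],[1,0,0,0,0,0,0]]])

```text
t: 23.73
ee_pos: [504.5, 131.2, 170.7]
orientation: [-2.364, -2.067, -0.005]
ft_force: [-0.5, 14.0, 0.9]
width: 0.4
grasp_force: 6.9
```

servo_tool(plan=[[[1,0,0,0,0,0,0],[1,0,0,0,0,0,0],[1,0,0,0,0,0,0],[1,0,0,0,0,0,0],[1,0,0,0,0,0,0]]])

```text
t: 24.15
ee_pos: [504.5, 131.2, 170.7]
orientation: [-2.364, -2.067, -0.005]
ft_force: [0.3, 13.6, 0.8]
width: 0.5
grasp_force: 6.9
```

servo_tool(plan=[[[1,0,0,0,0,0,0],[1,0,0,0,0,0,0],[1,0,0,0,0,0,0],[1,0,0,0,0,0,0],[1,0,0,0,0,0,0]]])

```text
t: 24.57
ee_pos: [504.4, 131.2, 170.6]
orientation: [-2.364, -2.068, -0.005]
ft_force: [-0.8, 13.0, 0.2]
width: 0.7
grasp_force: 6.9
```

servo_tool(plan=[[[1,0.0033,0.0248,0,0,0,0],[1,0.0066,0.05,0,0,0,0],[1,0.033,0.248,0,0,0,0],[1,0.033,0.248,0,0,0,0],[1,0.033,0.248,0,0,0,0]]])

```text
t: 24.98
ee_pos: [508.3, 162.9, 170.2]
orientation: [2.364, 2.069, -0.0]
ft_force: [0.2, 1.1, 0.4]
width: 0.5
grasp_force: 0.0
```

servo_tool(plan=[[[1,0,0,0.5,0,0,0],[1,0,0,0.6,0,0,0],[1,-0.05,-0.4,0.6,0,0,0],[1,-0.1,-0.8,0.2,0,0,0],[1,-0.1,-0.8,0,0,0,0]]])

```text
t: 25.4
ee_pos: [499.5, 82.9, 248.6]
orientation: [2.359, 2.071, 0.006]
ft_force: [0.7, 0.6, 0.3]
width: 0.5
grasp_force: 0.0
```

servo_tool(plan=[[[1,-0.1,-0.8,0,0,0,0],[1,-0.1,-0.8,0,0,0,0],[1,-0.1,-0.8,0,0,0,0],[1,-0.1,-0.8,0,0,0,0],[1,-0.1,-0.8,0,0,0,0]]])

```text
t: 25.82
ee_pos: [478.1, -78.7, 246.3]
orientation: [2.363, 2.07, -0.0]
ft_force: [0.9, -0.6, -0.7]
width: 0.5
grasp_force: 0.0
```

servo_tool(plan=[[[1,-0.1,-0.8,0,0,0,0],[1,-0.1,-0.8,0,0,0,0],[1,-0.07,-0.5,0,0,0,0],[1,0,0,0,0,0,0],[1,0,0,0,0,0,0]]])

```text
t: 26.23
ee_pos: [467.5, -162.1, 246.1]
orientation: [-2.366, -2.067, 0.0]
ft_force: [0.1, -0.2, 0.6]
width: 0.3
grasp_force: 0.0
```

```bash
python3 lev.py; python3 - <<'E'
from h import *
b=cv2.imread('pics/w12.png'); c=b[20:130,195:305]
for r in range(60,92,1): print(r,b[r,247].tolist())
E
```

```text
484.82902343057526 -98.85547506487927 246.12319646854826 26.2333
[187.68671423 169.51006579]
clip [np.float64(182.44), np.float64(182.31), np.float64(182.19), np.float64(182.19), np.float64(182.56), np.float64(182.81), np.float64(182.25)]
ptr 189 181.25 190.75 186.0
ptr 190 179.5 190.88 185.19
ptr 191 179.0 190.88 184.94
ptr 192 178.25 190.88 184.56
ptr 193 177.25 190.88 184.06
ptr 194 176.5 190.62 183.56
ptr 195 176.75 188.38 182.56
ptr 196 176.38 188.38 182.38
ptr 197 170.88 193.25 182.06
60 [140, 203, 247]
61 [140, 206, 247]
62 [144, 207, 247]
63 [144, 205, 247]
64 [144, 208, 247]
65 [138, 201, 247]
66 [143, 206, 247]
67 [141, 202, 247]
68 [147, 207, 247]
69 [142, 203, 247]
70 [147, 206, 247]
71 [149, 209, 247]
72 [150, 209, 247]
73 [149, 208, 248]
74 [141, 193, 251]
75 [125, 148, 207]
76 [149, 147, 158]
77 [156, 153, 160]
78 [159, 157, 165]
79 [156, 152, 161]
80 [151, 151, 161]
81 [186, 187, 197]
82 [230, 228, 235]
83 [225, 223, 231]
84 [183, 214, 234]
85 [161, 225, 245]
86 [157, 198, 227]
87 [163, 215, 237]
88 [164, 224, 246]
89 [170, 207, 230]
90 [165, 214, 235]
91 [184, 214, 232]
```

```bash
python3 -c "
from workcell import close_job
print(close_job())"
```

```text
the job is handed in; nothing more can be done
None
```

The job is handed in at about 26 s. The pointer is level with the clip to roughly 0.2 mm, last cranked towards the tube after going about 5 mm past. The tube butts on the stop screw, pressed home at about 13.5 N and released. I set the stop 0.4 to 0.6 mm short first, so after loading the tube I cranked about 16° more the same way and pressed the tube home again.

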